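# Mount a sample carriage on the slotted rail and load the vial

### The job

Mount the loose T-footed carriage on the slotted rail: its foot can only go in at the rail's open, flared end. Slide it along until its centre line is level with the tip of the index pointer clamped on the rail, and let go of it. Then stand the white-capped vial that stands alone on the bench upright in the middle of the carriage's table, and leave the carriage at the pointer and the small things round about where they are.

Things in the scene. Friction and masses are not known exactly. Their poses are not given: they have to be found in the camera images.
- rail: Fixed aluminium rail with a T-slot, flat on the worktop: 240 mm long, 64 mm wide (102 mm over its low screw tabs), 22 mm high. Origin: centre of its underside; x runs along the slot from the open end (x -120 mm) to the closed end (end plate x 120 to 130 mm, 24 mm high). Inside, the slot is 44 mm wide and 9 mm high (z 8 to 17 mm); two lips (z 17 to 22 mm) leave a 22 mm gap above it.
- rail_mouth (a point): Point on the slot floor at the outer edge of the rail's open end, on the slot's centre line (rail x -120 mm, z 8 mm); axes as the rail's. For the first 20 mm from here there are no lips, only low walls (top z 17 mm) flaring outward to about 50 mm apart; lips and straight walls begin at rail x -100 mm.
- index_clamp: Fixed dark steel clamp block (16 x 11 x 24 mm) on the rail's +y side (rail y 33 to 44 mm, a screw head out to 52 mm), with a thin triangular pointer lying on the lip and pointing at the slot. It is set between 30 mm before and 50 mm beyond the rail's middle. Origin: on the rail's centre line at worktop height, level along the rail with the pointer's tip; axes as the rail's.
- index_tip (a point): Tip of the pointer, 21.5 mm from the rail's centre line on the rail's +y side, 22 mm above the worktop; axes as the rail's. The carriage belongs with its middle at the same place along the rail.
- carriage: Loose metal carriage, 0.18 to 0.35 kg, 60 mm long (its x), 40 mm wide (y), 48 mm high, same either way round. Origin: centre of its foot's underside. Foot 60 x 40 x 6 mm; neck 16 mm wide, z 6 to 18; block 60 x 40 mm, z 18 to 48, gripped across its width. A dark line marks its middle. In the slot: 2 mm play each side, 3 mm in height; the block clears the lips by 4 mm with the foot down.
- carriage_table (a point): Centre of the carriage's flat top (48 mm above its origin, 56 mm above the worktop once in the rail), marked with a dark circle of 27 mm diameter.
- vial: Loose glass vial with a white cap (not the blue-capped one at the back left), 23 mm diameter, 46 mm tall, 20 to 42 g, standing upright on the worktop. Origin: centre of its underside, z up. Vial and carriage start on opposite sides of the rail, either one on the left.
- weight_1: Small brass weight, 22 mm diameter, 26 mm high, standing on the worktop to the right of the rail; a bystander. Origin: centre of its underside.
- stopper_1: Small rubber stopper, 24 mm, on the right of the worktop; a bystander. Origin: centre of its underside.
- cap_lid: Round screw cap, 46 mm diameter, 13 mm high, at the right behind the work; a bystander. Origin: centre of its underside.
Mind the look-alikes: they are no part of the job. Leave any orange or turquoise look-alike of the carriage alone.

How it is judged:
By the outcome, as a careful person would: the job done as asked, in the order asked, and still so for the second after the job is handed in, with the robot touching nothing.
It also fails if it takes over 72 s, if anything falls off the work surface, if the arm or the gripper's body presses on something with over 40 N, if the wrist force passes 120 N, or if a joint passes its speed limit or range.

### The arm

A 7-joint arm with a two-finger parallel gripper is mounted at the origin on a cart in front of the work surface, level with it; the furniture and walls round the work are solid. World frame = base frame: x ahead of the robot, y to its left, z up, the work surface at z = 0. Lengths are in mm, angles in rad, forces in N, time in s.
With the tool pointing down it reaches from about 350 to 900 mm from the base axis. Payload 7.2 kg.
Tool frame: the origin (TCP) lies midway between the tips of the shut fingers; the grasp point (between the pads) lies 19 mm behind it (manip.tcp_to_grasp is the distance from the TCP to the grasp point, in mm); z points along the fingers, y is the direction in which the jaws open and shut (so a half turn about z gives the same grasp; the last joint's range is limited). The gripper opens to 85 mm and grips with 20 to 120 N. Pads are 22 mm wide; open, the fingers measure 114 mm over their backs; the gripper's body (76 mm by 85 mm) begins 54 mm behind the grasp point. The pads swing forward as they close: fully open they stand 13 mm farther back than shut.
Start: joints at [1.271, 0.411, -0.013, 1.596, 0.006, 1.134, -0.082], TCP at [143.569, -608.29, 231.297] pointing down, gripper open.
Joint ranges: [-2.95, 2.95], [-0.29, 1.99], [-1.47, 1.44], [0.14, 2.54], [-1.03, 4.17], [0.13, 1.85], [-2.86, 2.86]. Speed limits (rad/s): [2.39, 2.39, 3.01, 3.01, 3.14, 3.14, 3.14].

### API

Orientations are given as [roll, pitch, yaw] about the fixed x, y, z axes, in that order (R = Rz(yaw) Ry(pitch) Rx(roll)).
In Python, from workcell import manip gives the robot as it stands. The module is installed in compiled form; this text tells all that it offers.
- The arm moves only by the tool step_arm, never from a script. Its argument "increments" is a list that holds one entry, the list of rows, each a list of 7 numbers: the shift along the tool's x, y, z in units of 1 m (1.0 is 1 m), then the turn, a rotation vector about the tool's x, y, z in units of 90 degrees (1.0 is 90 degrees), then the opening, from -1 (shut) to 1 (fully open), so that 0 is half open. In form: [[[tx, ty, tz, wx, wy, wz, grip], ...]]. A call has exactly 8 rows; each row is the pose to reach, as a shift and turn from the pose commanded when the call began, along the tool's axes at that moment; what a row does not reach only later rows make up. A row lasts 1/8 s, in which the tool goes at most 62.5 mm and 10.7 degrees, less where a joint would pass 70% of its speed; a pose out of reach is approached as far as the arm can. A call with a number of a shift or a turn outside -1 to 1 is refused whole. A call with a gripper value outside its range is refused whole. The fingers move at their own pace and stop on an object; the grip force is fixed at half the most. Time passes only in rows, so rows that repeat a pose let the fingers close, or fill a call up. It gives the time, the measured TCP pose, the force and the opening at its end, in the units of the state.
- manip.read_state(): the state, without advancing time (a new reading comes with each control period).
- manip.camera(name): name is "scene" or "side" or "wrist"; returns a dict with "color" (480x640x3 uint8, blue, green, red), "fov_y" (degrees; the focal length in pixels is half the picture's height over the tangent of half this angle, whatever the lens; pixels are square), "cx", "cy" (the principal point, pixels), "k1" (the pictures are not rectified: a ray, as slopes to the right and down, at radius r is drawn at 1 + k1 r^2 times it, then the intrinsics apply), "eye" and "rotation" of the camera in the world. Camera axes: x right, y up, looking along -z (the intrinsics and any distortion apply to the point x, -y, -z); pixel columns grow to the right and rows downward; lengths in mm; the calibration is good to about 2 mm. A picture is of the moment at which its call begins. There is no depth.
- manip.sign_off(): hands the job in, once; it reports no verdict.
The state is a dict: "t": time; "joint_positions": joint angles; "dq": joint speeds; "joint_torque": joint torques, N m; "eef_pos": TCP position; "tcp_rot": TCP orientation; "contact_force": force on the tool from outside, world axes, zero at the start; "moment": the same for the moment, N m; "grip_width": finger opening in mm.
Only numpy, scipy, OpenCV 4.12 (cv2) and the standard library are available. Lean on these libraries where they do the work, as an engineer would, in place of code of your own. Each camera call takes 0.05 s, during which the arm holds its last target. There are 200 camera calls.

## Working session

There is one attempt and no reset: what is moved stays moved. The work goes in short steps, Python scripts to look and compute and a tool call to move; the robot and the scene stay as the last step left them, time stands still between calls to the robot, and variables do not carry over. Pictures are saved under pics/ and viewed, about 8 in all and at most 12, crops included, and the job is handed in when it is done.

Besides the shell and the picture viewer there is one more tool, called after "Call:" by a JSON object that holds its "name" and its "arguments". step_arm: Moves the arm, as the interface text tells. Shifts and turns lie within -1 to 1; 1 stands for 1 m of shift or 90 degrees of turn. Its arguments: {"type":"object","properties":{"increments":{"type":"array"}},"required":["increments"]}

```bash
mkdir -p pics; cat > h.py <<'E'
import numpy as np, cv2
from workcell import manip
from scipy.spatial.transform import Rotation as R
def cam(n,save=None):
    c=manip.camera(n)
    if save: cv2.imwrite('pics/'+save,c['color'])
    return c
def f(c): return 240/np.tan(np.radians(c['fov_y'])/2)
def ray(c,u,v):
    F=f(c); d=np.array([(u-c['cx'])/F,(v-c['cy'])/F]); s=d.copy()
    for _ in range(30): s=d/(1+c['k1']*(s@s))
    w=np.array(c['rotation']).reshape(3,3)@np.array([s[0],-s[1],-1]); return np.array(c['eye']),w
def onz(c,u,v,z):
    e,w=ray(c,u,v); return e+w*(z-e[2])/w[2]
def proj(c,p):
    q=np.array(c['rotation']).reshape(3,3).T@(np.array(p)-np.array(c['eye'])); s=np.array([q[0],-q[1]])/-q[2]
    s=s*(1+c['k1']*(s@s)); return s*f(c)+[c['cx'],c['cy']]
def st():
    s=manip.read_state()
    for k in('t','eef_pos','tcp_rot','contact_force','grip_width','joint_positions'): print(k,np.round(s[k],3))
    return s
E
python3 - <<'E'
from h import *
st(); print(manip.tcp_to_grasp)
for n in('scene','side','wrist'):
    c=cam(n,n+'0.png'); print(n,{k:np.round(v,3).tolist() for k,v in c.items() if k!='color'})
E
```

```text
t 0.0
eef_pos [ 143.423 -607.794  230.43 ]
tcp_rot [-3.14   0.     0.232]
contact_force [-0.515  0.191  0.625]
grip_width 85.49
joint_positions [ 1.271  0.412 -0.013  1.597  0.006  1.134 -0.082]
18.700000000000003
scene {'fov_y': 50.738, 'cx': 327.72, 'cy': 232.682, 'k1': -0.059, 'eye': [-362.517, 976.729, 789.164], 'rotation': [1.067, -0.011, -2.357]}
side {'fov_y': 56.711, 'cx': 319.743, 'cy': 234.823, 'k1': -0.09, 'eye': [276.597, -739.602, 707.627], 'rotation': [0.886, 0.006, -0.364]}
wrist {'fov_y': 60.105, 'cx': 318.279, 'cy': 236.158, 'k1': -0.026, 'eye': [217.645, -590.874, 373.043], 'rotation': [-0.296, 0.002, -1.339]}
```

```bash
sed -i "s/np.array(c\['rotation'\]).reshape(3,3)/R.from_euler('xyz',c['rotation']).as_matrix()/" h.py; grep -c from_euler h.py
```

```text
2
```

View pics/scene0.png

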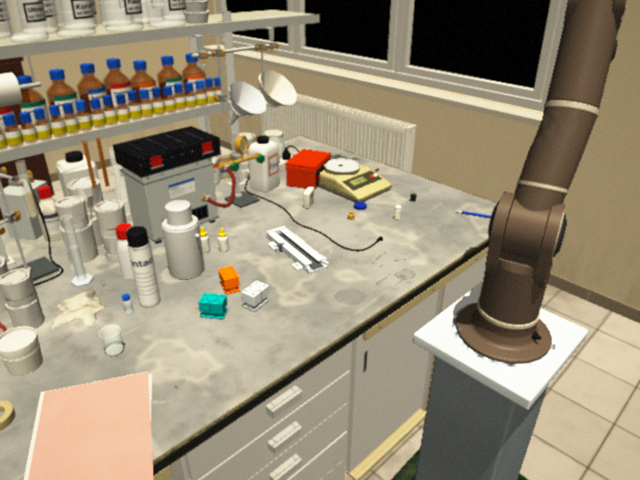

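View pics/side0.png

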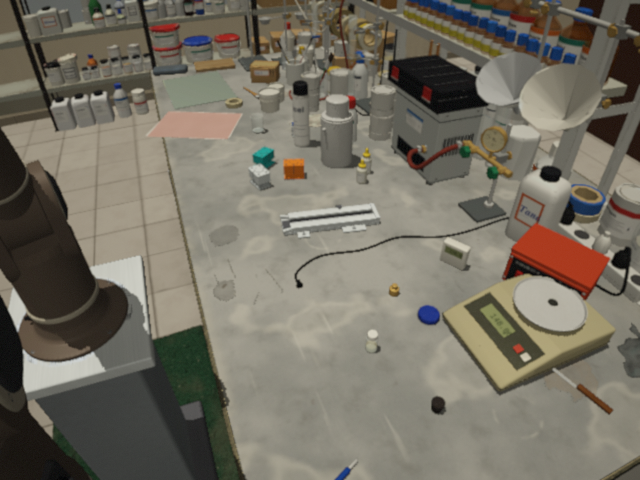

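```bash
python3 - <<'E'
from h import *
a=cv2.imread('pics/scene0.png');b=cv2.imread('pics/side0.png')
z=lambda i,x,y,w,h,k:cv2.resize(i[y:y+h,x:x+w],None,fx=k,fy=k,interpolation=cv2.INTER_CUBIC)
A=z(a,195,220,133,100,6)[:, :800]
B=z(b,240,140,150,100,5.33)
cv2.imwrite('pics/cA.png',A[:600]);cv2.imwrite('pics/cB.png',B[:600,:800])
class C(dict):pass
s=cam('scene');d=cam('side')
for n,c,p,zz in[('rail s',s,(297,249),20),('rail d',d,(330,218),20),('car s',s,(255,288),50),('car d',d,(260,170),50),('vial s',s,(397,218),0),('vial d',d,(372,350),0)]: print(n,onz(c,*p,zz).round())
E
```

```text
rail s [610. 120.  20.]
rail d [622. 103.  20.]
car s [502. 359.  50.]
car d [505. 351.  50.]
vial s [ 552. -287.    0.]
vial d [ 551. -291.    0.]
```

View pics/cA.png

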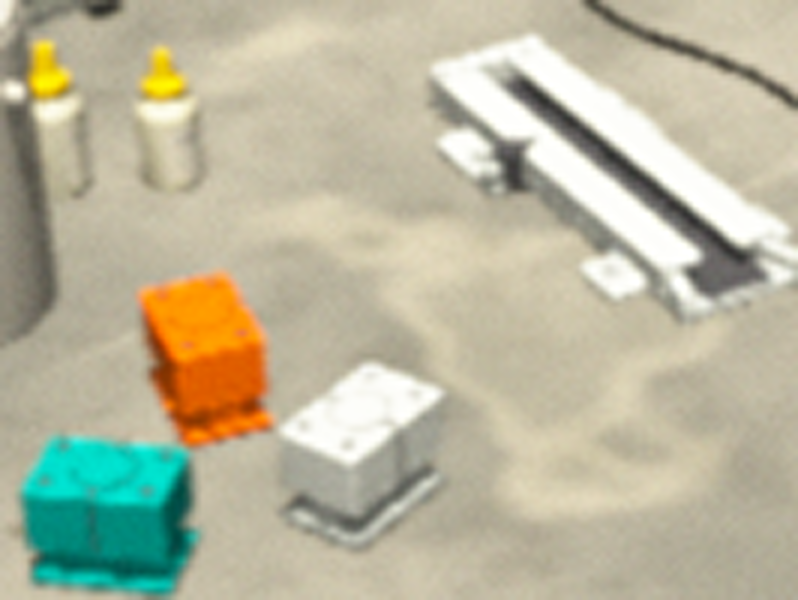

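View pics/cB.png

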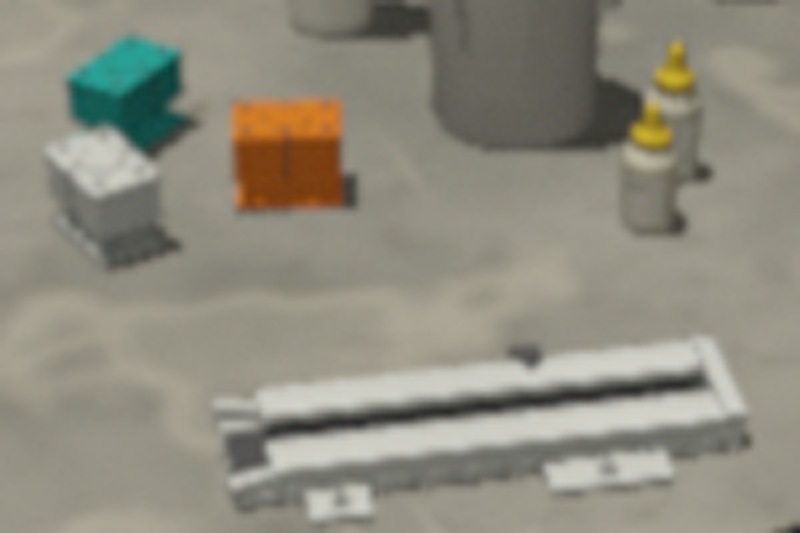

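The scene picture shows the silver carriage at about (255,290), behind turquoise and orange look-alikes, and the vial at (397,212). The rail's open end is towards the robot, with the clamp on its left side. I'll go and look from above.

Call:
{"name": "step_arm", "arguments": {"increments": [[[0.02,-0.024,-0.02,0,0,0,1],[0.055,-0.065,-0.04,0,0,0,1],[0.094,-0.11,-0.06,0,0,0,1],[0.133,-0.156,-0.07,0,0,0,1],[0.172,-0.202,-0.07,0,0,0,1],[0.211,-0.248,-0.07,0,0,0,1],[0.25,-0.294,-0.07,0,0,0,1],[0.289,-0.34,-0.07,0,0,0,1]]]}}

```text
t: 1.25
eef_pos: [347.3, -209.2, 301.6]
tcp_rot: [3.141, -0.0, 0.232]
contact_force: [1.3, -0.8, 0.6]
grip_width: 85.5
```

Call:
{"name": "step_arm", "arguments": {"increments": [[[0.039,-0.046,0,0,0,0,1],[0.078,-0.092,0,0,0,0,1],[0.117,-0.138,0,0,0,0,1],[0.156,-0.184,0,0,0,0,1],[0.195,-0.23,0,0,0,0,1],[0.234,-0.276,0,0,0,0,1],[0.27,-0.32,0,0,0,0,1],[0.305,-0.36,0,0,0,0,1]]]}}

```text
t: 2.25
eef_pos: [561.6, 211.2, 301.1]
tcp_rot: [3.142, 0.0, 0.232]
contact_force: [-0.3, -1.0, 0.4]
grip_width: 85.4
```

```bash
python3 - <<'E'
from h import *
c=cam('wrist','w1.png'); import json
json.dump({k:np.array(v).tolist() for k,v in c.items() if k!='color'},open('w1.json','w'))
st()
E
```

```text
t 2.3
eef_pos [562.288 218.081 300.368]
tcp_rot [-3.136e+00 -1.000e-03  2.370e-01]
contact_force [-0.168  2.913  0.573]
grip_width 85.509
joint_positions [ 0.069  0.414 -0.72   1.522  0.274  1.307 -2.014]
```

View pics/w1.png

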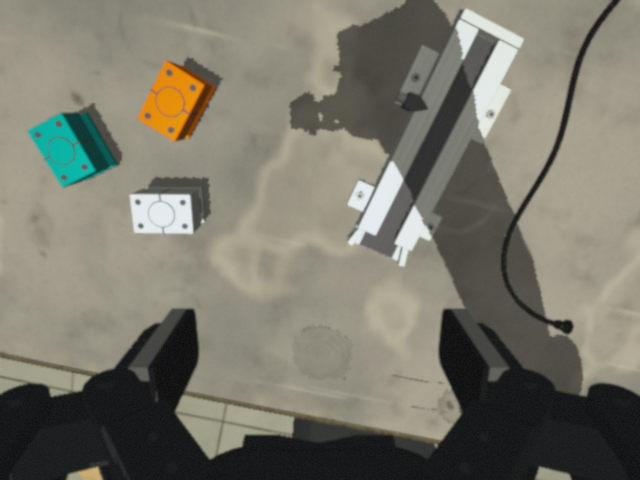

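The wrist view shows the carriage top at (161,213), and the rail running from its mouth at (379,250) to the end plate at (492,25). The pointer is at about (415,103). I'll retake it settled and zoom in on the rail.

```bash
python3 - <<'E'
from h import *
import json
c=cam('wrist','w2.png'); st()
json.dump({k:np.array(v).tolist() for k,v in c.items() if k!='color'},open('w2.json','w'))
i=c['color']
g=cv2.resize(i[0:290,320:540],None,fx=2.7,fy=2.7,interpolation=cv2.INTER_CUBIC)[:600]
k=cv2.resize(i[70:110,385:445],None,fx=7,fy=7,interpolation=cv2.INTER_CUBIC)
g=cv2.LUT(g,np.uint8(255*(np.arange(256)/255)**0.7))
out=np.zeros((600,800,3),np.uint8); out[:g.shape[0],:g.shape[1]]=g
k=k[:, :800-g.shape[1]] if g.shape[1]+k.shape[1]>800 else k
k=cv2.resize(i[85:120,390:420],None,fx=6.5,fy=6.5,interpolation=cv2.INTER_CUBIC)
out[:k.shape[0],600:600+k.shape[1]]=k
cv2.imwrite('pics/cR.png',out)
# carriage
m=cv2.inRange(i,(215,215,215),(255,255,255)); m[:,:100]=0;m[:150]=0;m[260:]=0;m[:,240:]=0
m=cv2.morphologyEx(m,cv2.MORPH_CLOSE,np.ones((7,7)))
cn=max(cv2.findContours(m,0,2)[0],key=cv2.contourArea); r=cv2.minAreaRect(cn);print(r)
P=np.array([onz(c,*p,48) for p in cv2.boxPoints(r)]);print(P.round(1),P.mean(0).round(1),np.linalg.norm(np.diff(P,axis=0),axis=1).round(1))
E
```

```text
t 2.35
eef_pos [560.975 215.526 300.249]
tcp_rot [-3.137e+00  1.000e-03  2.380e-01]
contact_force [0.308 0.403 0.335]
grip_width 85.523
joint_positions [ 0.073  0.411 -0.719  1.527  0.272  1.307 -2.009]
((169.0, 215.5), (37.0, 60.0), 90.0)
[[516.6 387.9  48. ]
 [530.4 330.7  48. ]
 [493.2 324.9  48. ]
 [478.9 383.6  48. ]] [504.8 356.8  48. ] [58.9 37.6 60.5]
```

View pics/cR.png

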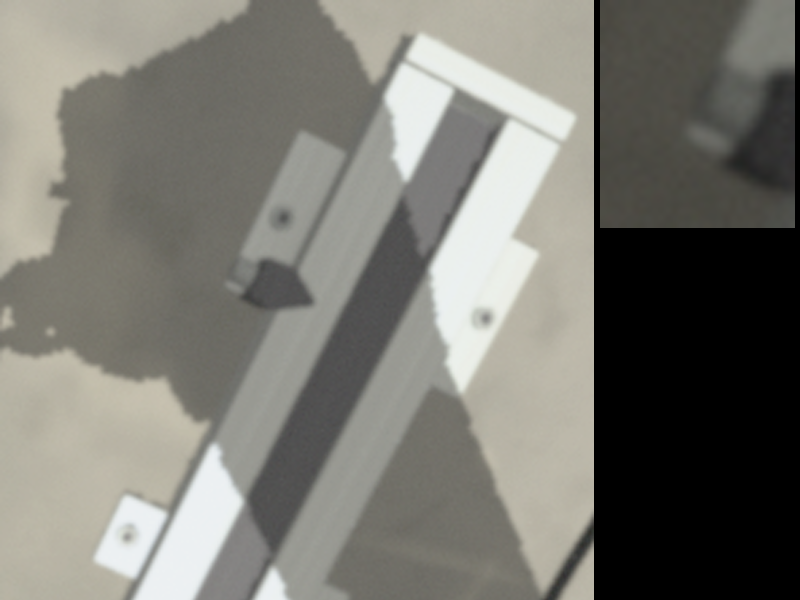

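The crop shows the pointer tip at (315,302), the end plate's outer corners at (418,33) and (577,116), and both slot edges clearly. Now I'll compute the rail pose.

```bash
python3 - <<'E'
from h import *
import json
w=json.load(open('w2.json'));c=cam('wrist','w3.png');print(w['eye'],c['eye'],np.array(w['rotation'])-c['rotation'])
d=cv2.absdiff(cv2.imread('pics/w2.png'),c['color']).mean();print('diff',d)
st()
c=w
px=lambda x,y:((x+.5)/2.7-.5+320,(y+.5)/2.7-.5)
L=lambda z,*p:[onz(c,*px(*q),z)[:2] for q in p]
li=L(22,(453,92),(195,598)); ri=L(22,(507,120),(270,552)); ro=L(22,(560,143),(325,583)); lo=L(22,(400,62),(132,600))
pl=L(24,(418,33),(577,116)); tip=L(22,(315,302))[0]
for n,l in(('li',li),('ri',ri),('lo',lo),('ro',ro)):
    v=l[0]-l[1]; print(n,np.degrees(np.arctan2(v[1],v[0])).round(2))
a=np.mean([np.arctan2(*(l[0]-l[1])[::-1]) for l in(li,ri,lo,ro)]);ex=np.array([np.cos(a),np.sin(a)]);ey=np.array([-ex[1],ex[0]])
ys=[np.mean([p@ey for p in l]) for l in(li,ri,lo,ro)];print('y',np.round(ys,1),'tip',(tip@ey).round(1),'mid',(ys[0]+ys[1])/2,(ys[2]+ys[3])/2)
y0=(sum(ys)/4);xe=[p@ex for p in pl];print('plate x',xe,'platey',[p@ey-y0 for p in pl],'tip x',tip@ex)
x0=np.mean(xe)-130;O=ex*x0+ey*y0;print('yaw',a,'O',O,'tip rel',tip@ex-x0,tip@ey-y0,'mouth',O-120*ex)
# mouth floor check
print('mouth px',proj(c,[*(O-120*ex),8]),'lip start',proj(c,[*(O-100*ex+11*ey),22]),proj(c,[*(O-100*ex-11*ey),22]))
E
python3 - <<'E'
import cv2,numpy as np
i=cv2.imread('pics/w2.png')
a=cv2.resize(i[190:290,330:450],None,fx=5,fy=5,interpolation=cv2.INTER_CUBIC)[:400]
b=cv2.resize(i[165:255,110:225],None,fx=5,fy=5,interpolation=cv2.INTER_CUBIC)
o=np.zeros((500,800,3),np.uint8);o[:400,:400]=cv2.resize(i[190:290,340:440],None,fx=4,fy=4,interpolation=cv2.INTER_CUBIC)
o[:360,400:800]=cv2.resize(i[160:250,120:220],None,fx=4,fy=4,interpolation=cv2.INTER_CUBIC)
cv2.imwrite('pics/cM.png',o[:400])
E
```

```text
[636.3880311234628, 234.87611537344486, 442.95274129960075] [635.24359885 232.62249099 442.71471171] [ 0.00159766  0.00097394 -0.00113089]
diff 4.917275390625
t 2.4
eef_pos [560.573 212.711 300.274]
tcp_rot [-3.139e+00  1.000e-03  2.360e-01]
contact_force [-0.282 -0.734 -0.278]
grip_width 85.19
joint_positions [ 0.075  0.409 -0.718  1.529  0.272  1.307 -2.007]
li -10.35
ri -11.57
lo -10.53
ro -10.08
y [234.7 214.9 256.4 191.9] tip 245.1 mid 224.82495733063377 224.14091113872357
plate x [np.float64(719.1582972990395), np.float64(719.6465741700374)] platey [np.float64(31.432667864021823), np.float64(-31.76647980232937)] tip x 627.5929104651423
yaw -0.18558498313882357 O [620.70342661 111.87079692] tip rel 38.190474730603796 20.632269578796496 mouth [502.76400939 134.0133773 ]
mouth px [380.42319772 254.6544408 ] lip start [381.45819236 238.83583021] [399.84014999 246.93003291]
```

View pics/cM.png

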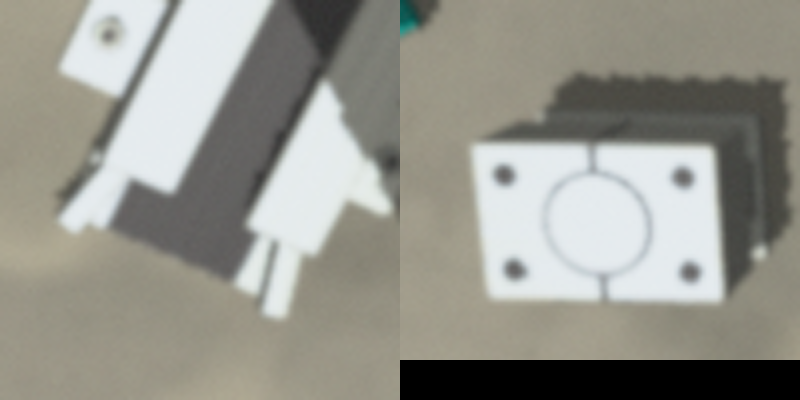

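```bash
cat > fit.py <<'E'
from h import *
import json
from scipy.optimize import least_squares
c=json.load(open('w2.json'))
px=lambda x,y:((x+.5)/2.7-.5+320,(y+.5)/2.7-.5)
pm=lambda x,y:((x+.5)/4-.5+340,(y+.5)/4-.5+190)
# (pixel, z, railx or None, raily or None)
D=[(px(453,92),22,120,11),(px(195,598),22,None,11),(px(507,120),22,120,-11),(px(270,552),22,None,-11),(px(560,143),22,120,-32),(px(325,583),22,None,-32),(px(400,62),22,120,32),(px(132,600),22,None,32),
(px(418,33),24,130,32),(px(577,116),24,130,-32),(pm(175,192),22,-100,11),(pm(247,223),22,-100,-11),(pm(316,255),22,-100,-32),(pm(100,162),22,-100,32),(pm(171,254),8,-120,0)]
W=[onz(c,*p,z)[:2] for p,z,_,_ in D]
def res(q):
    r=[]
    ex=np.array([np.cos(q[2]),np.sin(q[2])]);ey=np.array([-ex[1],ex[0]])
    for w,(_,_,x,y) in zip(W,D):
        if x is not None:r.append((w-q[:2])@ex-x)
        if y is not None:r.append((w-q[:2])@ey-y)
    return np.array(r)
q=least_squares(res,[620,112,-.186],loss='soft_l1').x
print('rail',q.round(3),res(q).round(1))
ex=np.array([np.cos(q[2]),np.sin(q[2])]);ey=np.array([-ex[1],ex[0]])
t=onz(c,*px(315,302),22)[:2]-q[:2];print('tip',t@ex,t@ey)
pc=lambda x,y:((x+.5)/4-.5+120,(y+.5)/4-.5+160)
P=np.array([onz(c,*pc(*p),48)[:2] for p in((471,145),(713,147),(724,299),(489,299))]);print(P.round(1),P.mean(0),np.linalg.norm(P-np.roll(P,1,0),axis=1))
v=P[1]-P[0]+P[2]-P[3];print('car yaw',np.arctan2(v[1],v[0]))
E
python3 fit.py
```

```text
rail [ 6.21458e+02  1.11272e+02 -1.82000e-01] [-1.4 -0.3 -0.5 -1.4  0.1  3.5 -0.   0.3 -0.8 -0.8  0.1  0.5 -1.  -0.6
 -0.7  0.2  1.2 -0.4  1.3  0.1  0.9  0.   0.6  0.4  1.6 -0.3]
tip 37.41750999240244 20.940708103148612
[[540.3 294.5]
 [553.6 237.4]
 [516.8 226.3]
 [503.  283.1]] [528.41183237 260.32692771] [38.99915863 58.64352623 38.43595253 58.53192223]
car yaw -1.336659221308408
```

```bash
sed -i 's|pc=lambda x,y:((x+.5)/4|pc=lambda x,y:((x-400+.5)/4|' fit.py; python3 fit.py | tail -5; python3 -c "
from h import *
st(); c=manip.camera('wrist');print(c['eye'],c['rotation'])"
```

```text
[[517.3 389.6]
 [530.7 331.8]
 [493.2 323.2]
 [479.2 380.8]] [505.11268586 356.35735463] [39.14135965 59.29427918 38.51190914 59.21361216]
car yaw -1.3372740680273223
t 2.4
eef_pos [560.573 212.711 300.274]
tcp_rot [-3.139e+00  1.000e-03  2.360e-01]
contact_force [-0.282 -0.734 -0.278]
grip_width 85.19
joint_positions [ 0.075  0.409 -0.718  1.529  0.272  1.307 -2.007]
[634.91543622 229.94529614 442.67885006] [-0.29756688  0.00246201 -1.33418651]
```

Call:
{"name": "step_arm", "arguments": {"increments": [[[-0.002,-0.02,0.02,0,0,-0.115,1],[-0.005,-0.045,0.05,0,0,-0.23,1],[-0.008,-0.07,0.08,0,0,-0.345,1],[-0.011,-0.095,0.11,0,0,-0.46,1],[-0.014,-0.12,0.14,0,0,-0.575,0.8],[-0.017,-0.14,0.17,0,0,-0.69,0.6],[-0.0204,-0.1558,0.19,0,0,-0.805,0.48],[-0.0204,-0.1558,0.201,0,0,-0.92,0.48]]]}}

```text
t: 3.45
eef_pos: [504.5, 355.6, 99.5]
tcp_rot: [-3.141, 0.001, 1.683]
contact_force: [0.7, -0.1, -0.6]
grip_width: 63.0
```

```bash
cat >> h.py <<'E'
def d(cmd,yc,tgt,yt):
    "shift (m, tool axes) and turn (90deg) from commanded pose to target, tool down"
    M=R.from_euler('xyz',[np.pi,0,yc]).as_matrix(); s=M.T@(np.array(tgt)-np.array(cmd))/1000
    print('shift',s.round(4),'wz',round(-(yt-yc)/(np.pi/2),4))
E
python3 - <<'E'
from h import *
manip.camera('wrist');manip.camera('wrist')
s=st()
c0=np.array([143.569,-608.29,231.297]);M=R.from_euler('xyz',[np.pi,0,.232]).as_matrix()
c1=c0+M@np.array([594-20.4,-700-155.8,-70+201]);print('cmd',c1)
y=.232+.92*np.pi/2
d(c1,y,[505.1,356.4,100],1.804)
E
```

```text
t 3.55
eef_pos [505.216 354.094  98.915]
tcp_rot [-3.140e+00  2.000e-03  1.678e+00]
contact_force [-0.056 -0.496  0.419]
grip_width 63.621
joint_positions [-0.065  0.734 -0.937  1.698  0.666  1.064 -1.115]
cmd [505.03209082 356.46646356 100.297     ]
shift [-0.0001  0.0001  0.0003] wz -0.0808
```

Call:
{"name": "step_arm", "arguments": {"increments": [[[0,0,0.01,0,0,-0.081,0.48],[0,0,0.025,0,0,-0.081,0.48],[0,0,0.04,0,0,-0.081,0.48],[0,0,0.055,0,0,-0.081,0.48],[0,0,0.068,0,0,-0.081,0.48],[0,0,0.076,0,0,-0.081,0.48],[0,0,0.079,0,0,-0.081,0.48],[0,0,0.079,0,0,-0.081,0.48]]]}}

```text
t: 4.55
eef_pos: [505.2, 356.6, 21.3]
tcp_rot: [3.142, -0.0, 1.804]
contact_force: [0.4, -1.1, 0.2]
grip_width: 63.2
```

Call:
{"name": "step_arm", "arguments": {"increments": [[[0,0,0,0,0,0,0.3],[0,0,0,0,0,0,0.1],[0,0,0,0,0,0,-0.1],[0,0,0,0,0,0,-0.3],[0,0,0,0,0,0,-1],[0,0,0,0,0,0,-1],[0,0,0,0,0,0,-1],[0,0,0,0,0,0,-1]]]}}

```text
t: 5.55
eef_pos: [505.2, 356.5, 21.8]
tcp_rot: [3.141, 0.0, 1.804]
contact_force: [-1.4, -2.0, 6.2]
grip_width: 38.8
```

Call:
{"name": "step_arm", "arguments": {"increments": [[[0,0,-0.025,0,0,0,-1],[-0.015,-0.006,-0.05,0,0,-0.1,-1],[-0.05,-0.021,-0.06,0,0,-0.215,-1],[-0.09,-0.039,-0.06,0,0,-0.33,-1],[-0.13,-0.056,-0.06,0,0,-0.445,-1],[-0.165,-0.071,-0.06,0,0,-0.56,-1],[-0.19,-0.082,-0.06,0,0,-0.66,-1],[-0.202,-0.087,-0.06,0,0,-0.736,-1]]]}}

```text
t: 6.55
eef_pos: [467.4, 137.4, 82.1]
tcp_rot: [-3.14, 0.001, 2.963]
contact_force: [0.4, -0.4, -3.0]
grip_width: 39.1
```

```bash
python3 - <<'E'
from h import *
import json
manip.camera('wrist');manip.camera('wrist')
c=cam('wrist','w4.png'); json.dump({k:np.array(v).tolist() for k,v in c.items() if k!='color'},open('w4.json','w'))
st()
E
```

```text
t 6.7
eef_pos [467.623 139.088  81.898]
tcp_rot [-3.142  0.     2.957]
contact_force [ 0.272  0.325 -3.275]
grip_width 38.918
joint_positions [ 0.53   0.77  -1.279  2.017  0.872  1.058  0.213]
```

View pics/w4.png

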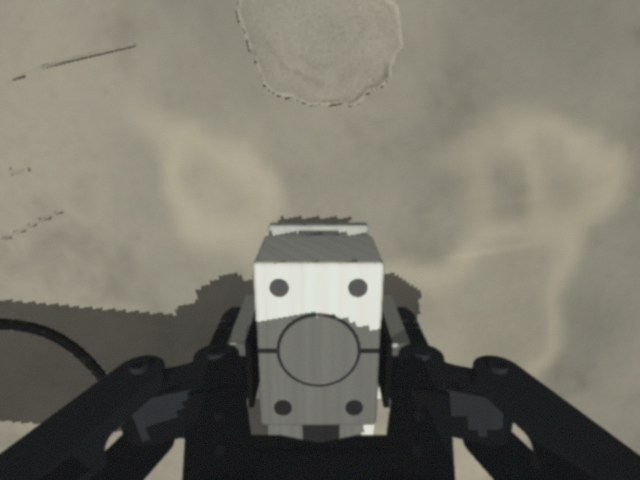

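The carriage is gripped square in the jaws, with its table circle at (318,350) and the middle line at row 350. The rail is behind the gripper and hidden. I'll compute the offset of the middle line and check the rail with the fixed cameras.

```bash
python3 - <<'E'
from h import *
import json
c=json.load(open('w4.json'))
p=onz(c,318.5,350.5,108.8);print('table centre',p)
for q in((254,262),(383,262),(264,434),(377,434)):print(onz(c,*q,108.8).round(1))
q=np.array([621.458,111.272]);a=-.182;ex=np.array([np.cos(a),np.sin(a)]);ey=np.array([-ex[1],ex[0]])
for n,v in(('car',p[:2]),('tcp',np.array([467.1,139.7]))):print(n,(v-q)@ex,(v-q)@ey)
s=cam('scene');b=cam('side');cv2.imwrite('pics/s5.png',s['color']);cv2.imwrite('pics/d5.png',b['color'])
# check rail pose vs fixed cams: project key points
for n,x,y,z in(('plateL',130,32,24),('plateR',130,-32,24),('lipR',-100,-32,22),('lipL',-100,32,22),('mouth',-120,0,8),('tip',37.4,21,22)):
    w=[*(q+x*ex+y*ey),z];print(n,proj(s,w).round(1),proj(b,w).round(1))
o=np.zeros((600,800,3),np.uint8)
o[:,:400]=cv2.resize(s['color'][195:295,255:335],None,fx=5,fy=6)
o[:,400:]=0
o=np.vstack([cv2.resize(cv2.imread('pics/side0.png')[190:250,270:400],(800,369),interpolation=cv2.INTER_CUBIC)])
cv2.imwrite('pics/cC.png',o)
E
```

```text
table centre [468.00728114 138.13556183 108.8       ]
[435.  124.7 108.8]
[441.9 162.4 108.8]
[497.  113.8 108.8]
[504.1 151.9 108.8]
car -155.77849701941744 -1.3542303594040581
tcp -156.95395166040987 0.02015394997630269
plateL [266.2 230.8] [374.1 202.6]
plateR [283.9 225.5] [381.  216.7]
lipR [324.2 257.4] [291.9 227.8]
lipL [305.5 264. ] [288.6 212.8]
mouth [318.8 268. ] [282.7 225.4]
tip [284.2 242.6] [341.2 209.4]
```

Call:
{"name": "step_arm", "arguments": {"increments": [[[0,-0.001,0.008,0,0,0,-1],[0,-0.001,0.02,0,0,0,-1],[0,-0.001,0.033,0,0,0,-1],[0,-0.001,0.043,0,0,0,-1],[0,-0.001,0.0485,0,0,0,-1],[0,-0.001,0.0505,0,0,0,-1],[-0.002,-0.001,0.0505,0,0,0,-1],[-0.005,-0.001,0.0505,0,0,0,-1]]]}}

```text
t: 7.8
eef_pos: [472.5, 137.9, 31.1]
tcp_rot: [3.141, 0.001, 2.96]
contact_force: [0.4, -0.0, -2.5]
grip_width: 38.8
```

Call:
{"name": "step_arm", "arguments": {"increments": [[[-0.003,0,0,0,0,0,-1],[-0.006,0,0,0,0,0,-1],[-0.009,0,0,0,0,0,-1],[-0.012,0,0,0,0,0,-1],[-0.015,0,0,0,0,0,-1],[-0.017,0,0,0,0,0,-1],[-0.018,0,0,0,0,0,-1],[-0.018,0,0,0,0,0,-1]]]}}

```text
t: 8.8
eef_pos: [489.7, 134.6, 30.8]
tcp_rot: [-3.142, -0.0, 2.96]
contact_force: [-0.5, -0.2, -3.2]
grip_width: 38.9
```

Call:
{"name": "step_arm", "arguments": {"increments": [[[-0.002,0,0,0,0,0,-1],[-0.004,0,0,0,0,0,-1],[-0.006,0,0,0,0,0,-1],[-0.008,0,0,0,0,0,-1],[-0.01,0,0,0,0,0,-1],[-0.012,0,0,0,0,0,-1],[-0.013,0,0,0,0,0,-1],[-0.013,0,0,0,0,0,-1]]]}}

```text
t: 9.8
eef_pos: [502.5, 132.3, 30.8]
tcp_rot: [-3.142, -0.0, 2.96]
contact_force: [0.0, 0.3, -3.0]
grip_width: 39.1
```

Call:
{"name": "step_arm", "arguments": {"increments": [[[-0.004,0,0,0,0,0,-1],[-0.009,0,0,0,0,0,-1],[-0.014,0,0,0,0,0,-1],[-0.02,0,0,0,0,0,-1],[-0.026,0,0,0,0,0,-1],[-0.032,0,0,0,0,0,-1],[-0.037,0,0,0,0,0,-1],[-0.04,0,0,0,0,0,-1]]]}}

```text
t: 10.8
eef_pos: [542.2, 125.0, 30.8]
tcp_rot: [3.142, -0.0, 2.96]
contact_force: [-0.4, 0.3, -3.5]
grip_width: 39.0
```

```bash
python3 - <<'E'
from h import *
a=cam('side')['color'];b=cam('scene')['color'];st()
o=np.zeros((600,800,3),np.uint8)
o[:300]=cv2.resize(a[180:240,250:410],(800,300),interpolation=cv2.INTER_CUBIC)
o[300:]=cv2.resize(b[205:280,220:420],(800,300),interpolation=cv2.INTER_CUBIC)
cv2.imwrite('pics/c9.png',o)
E
```

```text
t 10.9
eef_pos [542.134 125.014  30.762]
tcp_rot [3.141 0.    2.96 ]
contact_force [ 0.502  0.117 -3.386]
grip_width 38.863
joint_positions [ 0.472  0.898 -1.16   1.886  0.966  1.059  0.284]
```

View pics/c9.png

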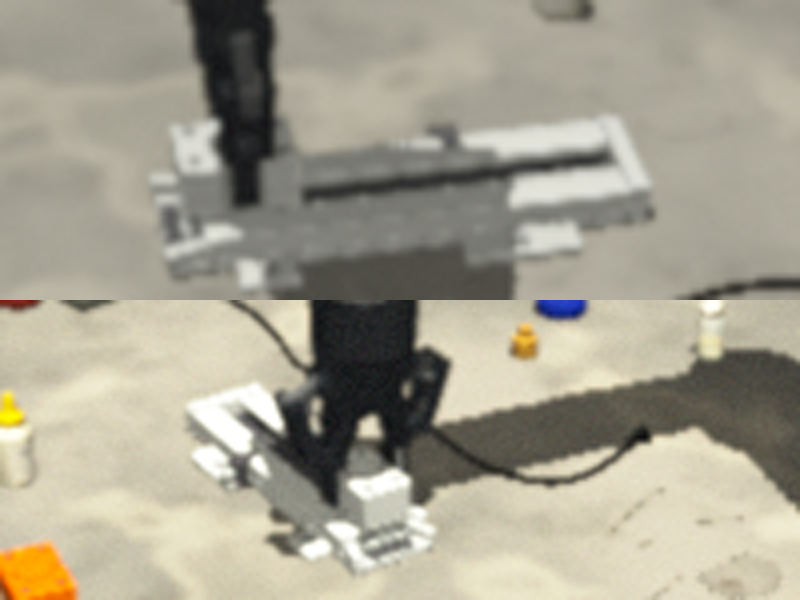

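The foot is under the lips at the mouth. Now I'll slide it to the pointer.

Call:
{"name": "step_arm", "arguments": {"increments": [[[-0.008,0,0,0,0,0,-1],[-0.022,0,0,0,0,0,-1],[-0.039,0,0,0,0,0,-1],[-0.058,0,0,0,0,0,-1],[-0.077,0,0,0,0,0,-1],[-0.095,0,0,0,0,0,-1],[-0.109,0,0,0,0,0,-1],[-0.117,0,0,0,0,0,-1]]]}}

```text
t: 11.9
eef_pos: [657.8, 103.6, 30.6]
tcp_rot: [3.142, -0.0, 2.96]
contact_force: [0.6, -0.1, -2.9]
grip_width: 38.8
```

Call:
{"name": "step_arm", "arguments": {"increments": [[[0,0,0,0,0,0,-1],[0,0,0.0006,0,0,0,-1],[0,0,0.0012,0,0,0,-1],[0,0,0.0014,0,0,0,-1],[0,0,0.0014,0,0,0,-1],[0,0,0.0014,0,0,0,-1],[0,0,0.0014,0,0,0,-1],[0,0,0.0014,0,0,0,-1]]]}}

```text
t: 12.9
eef_pos: [656.5, 104.3, 29.9]
tcp_rot: [-3.142, -0.0, 2.961]
contact_force: [-5.0, -1.1, 4.8]
grip_width: 39.2
```

```bash
python3 - <<'E'
from h import *
import json
c=cam('wrist','w6.png'); json.dump({k:np.array(v).tolist() for k,v in c.items() if k!='color'},open('w6.json','w'))
st();i=c['color']
cv2.imwrite('pics/c6.png',cv2.resize(i[220:470,170:470],(800,667),interpolation=cv2.INTER_CUBIC)[:600])
E
```

```text
t 12.95
eef_pos [656.529 104.261  29.927]
tcp_rot [-3.141 -0.     2.961]
contact_force [-5.511 -1.046  5.069]
grip_width 38.997
joint_positions [ 0.43   1.003 -1.115  1.605  0.964  1.171  0.477]
```

View pics/c6.png

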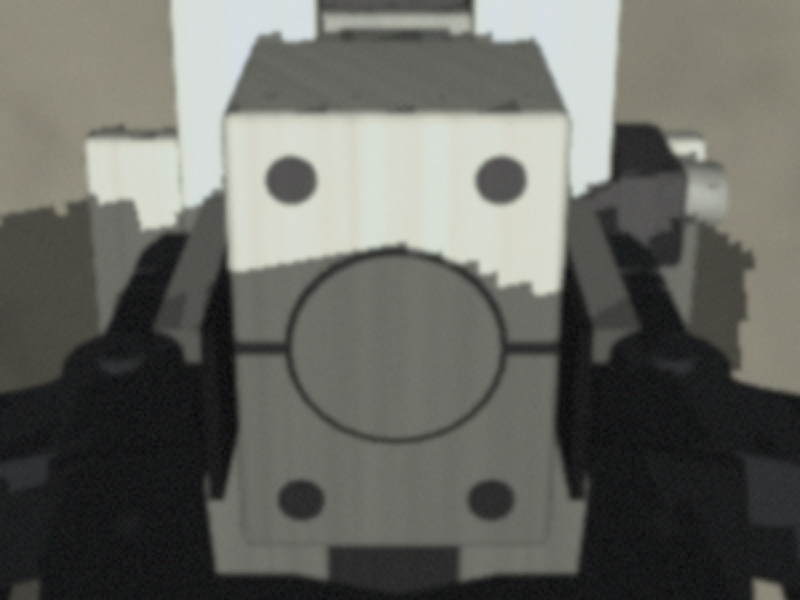

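```bash
python3 - <<'E'
from h import *
import json
c=json.load(open('w6.json'));q=np.array([621.458,111.272]);a=-.182;ex=np.array([np.cos(a),np.sin(a)]);ey=np.array([-ex[1],ex[0]])
P=lambda x,y,z:((lambda w:np.round([(w-q)@ex,(w-q)@ey],2))(onz(c,170+(x+.5)*.375-.5,220+(y+.5)*.375-.5,z)[:2]))
for n,x,y,z in(('mid L',260,348,56),('mid R',530,348,56),('circle',397,345,56),('topfrontL',227,110,56),('topfrontR',567,110,56),('blk near',650,178,24),('blk far',655,265,24),('blk base near',640,125,0),('railL edge',175,100,22),('railR edge',613,150,22),('slotL',318,5,22),('slotR',473,5,22)):print(n,P(x,y,z))
E
```

```text
mid L [ 36.72 -16.52]
mid R [36.69 16.01]
circle [ 3.628e+01 -2.000e-02]
topfrontL [  6.17 -19.14]
topfrontR [ 6.13 19.01]
blk near [28.6  36.95]
blk far [42.77 38.7 ]
blk base near [29.62 40.62]
railL edge [ 17.3  -32.11]
railR edge [25.02 31.7 ]
slotL [  3.07 -11.15]
slotR [ 3.04 10.67]
```

Call:
{"name": "step_arm", "arguments": {"increments": [[[0,0,0,0,0,0,-0.05],[0,0,0,0,0,0,0.1],[0,0,0,0,0,0,0.3],[0,0,0,0,0,0,0.4],[0,0,-0.01,0,0,0,0.4],[0,0,-0.035,0,0,0,0.4],[0,0,-0.07,0,0,0,0.4],[0,0,-0.1,0,0,0,0.4]]]}}

```text
t: 13.95
eef_pos: [657.3, 104.5, 132.8]
tcp_rot: [3.14, 0.002, 2.961]
contact_force: [0.4, 0.9, -0.4]
grip_width: 60.1
```

Call:
{"name": "step_arm", "arguments": {"increments": [[[0,0.02,-0.02,0,0,0,0.4],[0,0.05,-0.035,0,0,0,0.4],[0,0.08,-0.045,0,0,0,0.4],[0,0.1,-0.05,0,0,0,0.4],[0,0.11,-0.05,0,0,0,0.4],[0,0.11,-0.05,0,0,0,0.4],[0,0.11,-0.05,0,0,0,0.4],[0,0.11,-0.05,0,0,0,0.4]]]}}

```text
t: 14.95
eef_pos: [677.0, 210.9, 179.1]
tcp_rot: [-3.141, -0.0, 2.959]
contact_force: [-0.1, 0.6, -0.7]
grip_width: 59.3
```

```bash
python3 - <<'E'
from h import *
import json
c=cam('wrist','w7.png'); json.dump({k:np.array(v).tolist() for k,v in c.items() if k!='color'},open('w7.json','w'))
st();i=c['color']
p=proj(c,[658,104,56]);print(p)
x,y=int(p[0]),int(p[1]);x0=max(0,min(x-80,440));y0=max(0,min(y-90,330));print(x0,y0)
cv2.imwrite('pics/c7.png',cv2.resize(i[y0:y0+150,x0:x0+200],(800,600),interpolation=cv2.INTER_CUBIC))
E
```

```text
t 15.0
eef_pos [676.974 211.086 179.176]
tcp_rot [-3.141 -0.     2.959]
contact_force [ 0.813 -0.239 -0.543]
grip_width 59.854
joint_positions [ 0.255  0.899 -1.19   1.371  0.827  1.409  0.47 ]
[154.79183976 225.34672504]
74 135
```

View pics/c7.png

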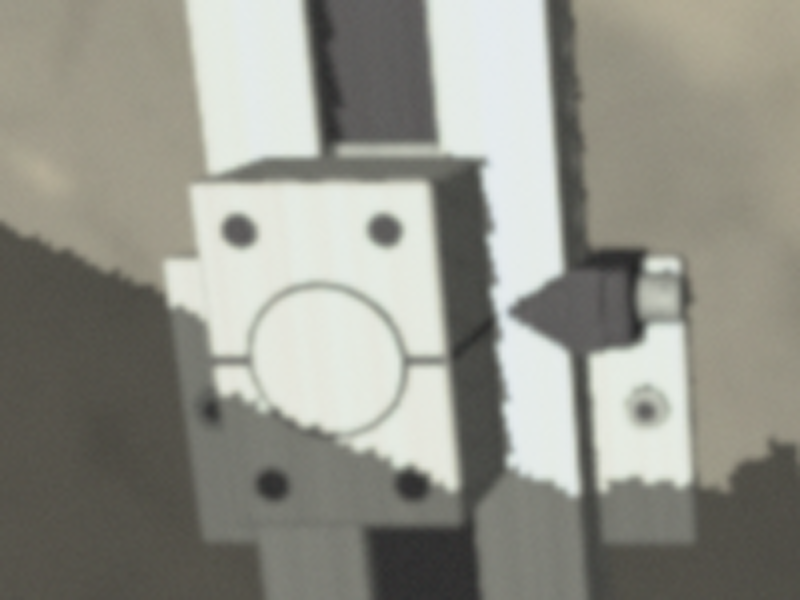

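The dark side line ends at (492,320) beside the pointer tip at (510,311). I'll compare them at their own heights.

```bash
python3 - <<'E'
from h import *
import json
c=json.load(open('w7.json'));q=np.array([621.458,111.272]);a=-.182;ex=np.array([np.cos(a),np.sin(a)]);ey=np.array([-ex[1],ex[0]])
P=lambda x,y,z:((lambda w:np.round([(w-q)@ex,(w-q)@ey],2))(onz(c,74+(x+.5)/4-.5,135+(y+.5)/4-.5,z)[:2]))
for n,x,y,z in(('tip',510,311,22),('line bottom',492,320,26),('line top corner',453,358,56),('mid L',213,359,56),('circle',327,359,56),('c1',190,183,56),('c2',432,180,56),('c3',463,524,56),('c4',205,540,56),('lip slot',325,140,22),('slotR',438,140,22),('edgeR',570,140,22)):print(n,P(x,y,z), )
p=onz(c,74+(327.5)/4-.5,135+359.5/4-.5,56);print('table',p)
E
```

```text
tip [36.7  21.36]
line bottom [37.42 19.06]
line top corner [36.43 21.07]
mid L [ 36.56 -19.26]
circle [36.58 -0.07]
c1 [  7.04 -19.06]
c2 [ 6.68 20.4 ]
c3 [65.95 20.03]
c4 [ 68.96 -25.09]
lip slot [ 4.87 -9.66]
slotR [ 4.94 10.89]
edgeR [ 5.01 34.81]
table [657.42454973 104.58331619  56.        ]
```

The carriage line and pointer tip agree within 0.5 mm, so the carriage stays. Now the vial.

Call:
{"name": "step_arm", "arguments": {"increments": [[[0,-0.04,-0.02,0,0,0,0.4],[-0.001,-0.1,-0.02,0,0,0,0.4],[-0.002,-0.162,-0.02,0,0,0,0.4],[-0.003,-0.224,-0.02,0,0,0,0.4],[-0.004,-0.286,-0.02,0,0,0,0.4],[-0.005,-0.348,-0.02,0,0,0,0.4],[-0.005,-0.41,-0.02,0,0,0,0.4],[-0.005,-0.465,-0.02,0,0,0,0.4]]]}}

```text
t: 16.0
eef_pos: [596.7, -249.5, 199.3]
tcp_rot: [-3.141, 0.0, 2.958]
contact_force: [1.0, 0.4, 0.4]
grip_width: 59.8
```

Call:
{"name": "step_arm", "arguments": {"increments": [[[0,-0.02,0,0,0,0,0.4],[0,-0.025,0,0,0,0,0.4],[0,-0.025,0,0,0,0,0.4],[0,-0.025,0,0,0,0,0.4],[0,-0.025,0,0,0,0,0.4],[0,-0.025,0,0,0,0,0.4],[0,-0.025,0,0,0,0,0.4],[0,-0.025,0,0,0,0,0.4]]]}}

```text
t: 17.0
eef_pos: [593.4, -270.7, 199.4]
tcp_rot: [-3.142, 0.0, 2.96]
contact_force: [-0.2, 0.5, -1.0]
grip_width: 60.0
```

```bash
python3 - <<'E'
from h import *
import json
c=cam('wrist','w8.png'); json.dump({k:np.array(v).tolist() for k,v in c.items() if k!='color'},open('w8.json','w'))
st();i=c['color'];print(c['eye'],proj(c,[552,-289,46]),proj(c,[552,-289,0]))
g=i.min(2)
m=cv2.inRange(i,(190,190,190),(255,255,255))
for k in cv2.findContours(m,0,2)[0]:
    if cv2.contourArea(k)>60:
        (x,y),r=cv2.minEnclosingCircle(k);print(x,y,r,onz(c,x,y,46).round(1))
cv2.imwrite('pics/c8.png',i)
E
```

```text
t 17.05
eef_pos [ 593.344 -270.715  199.367]
tcp_rot [-3.142 -0.     2.96 ]
contact_force [-0.668 -0.094  0.343]
grip_width 59.565
joint_positions [ 1.091  0.854 -1.304  1.508  0.828  1.413  1.134]
[ 521.61641394 -257.17196377  341.90106446] [281.54587354 161.94326978] [286.30752477 155.09171528]
500.0 469.0 15.03339672088623 [ 860.1 -149.8   46. ]
282.6975402832031 161.21604919433594 13.48863410949707 [ 551.6 -288.1   46. ]
```

View pics/c8.png

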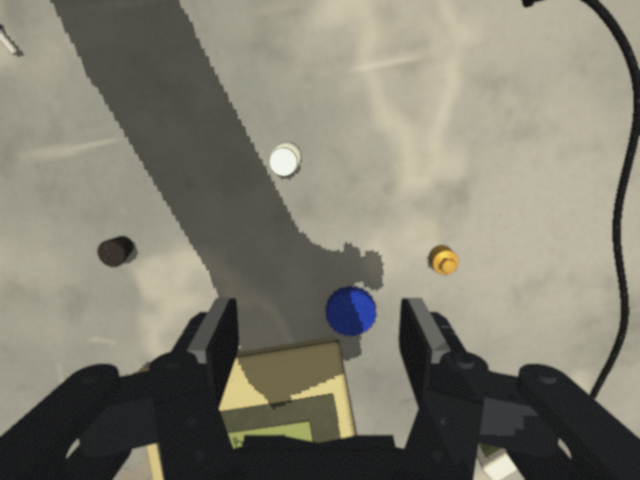

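The vial cap is at (284,160), alone and about 110 mm clear of its neighbours. It triangulates to (552,-289), which matches both fixed cameras.

Call:
{"name": "step_arm", "arguments": {"increments": [[[0.01,-0.008,0.01,0,0,0,0.4],[0.022,-0.016,0.035,0,0,0,0.4],[0.032,-0.022,0.065,0,0,0,0.4],[0.0371,-0.0253,0.09,0,0,0,0.4],[0.0371,-0.0253,0.11,0,0,0,0.4],[0.0371,-0.0253,0.12,0,0,0,0.4],[0.0371,-0.0253,0.122,0,0,0,0.4],[0.0371,-0.0253,0.122,0,0,0,0.4]]]}}

```text
t: 18.05
eef_pos: [553.0, -288.5, 78.1]
tcp_rot: [3.141, 0.001, 2.961]
contact_force: [-0.7, 0.2, -0.2]
grip_width: 59.9
```

```bash
python3 - <<'E'
from h import *
c=cam('wrist','w10.png');st();i=c['color']
p=proj(c,[552,-289,46]);print(p)
m=cv2.inRange(i,(175,175,175),(255,255,255))
for k in cv2.findContours(m,0,2)[0]:
    if cv2.contourArea(k)>300:
        (x,y),r=cv2.minEnclosingCircle(k);b=cv2.boundingRect(k);print(x,y,r,b,onz(c,x,y,46).round(1),onz(c,b[0]+b[2]/2,b[1]+b[3]/2,46).round(1))
E
```

```text
t 18.1
eef_pos [ 553.009 -288.681   78.196]
tcp_rot [-3.141e+00  1.000e-03  2.961e+00]
contact_force [0.321 0.114 0.1  ]
grip_width 60.075
joint_positions [ 1.152  0.944 -1.228  1.689  0.947  1.223  1.077]
[315.86541704 275.46186701]
318.5 272.0 20.402305603027344 (299, 254, 40, 29) [ 550.6 -287.5   46. ] [ 548.9 -287.    46. ]
317.73529052734375 247.5 17.32984733581543 (301, 234, 35, 20) [ 539.  -285.8   46. ] [ 537.5 -285.1   46. ]
575.34521484375 54.87238311767578 31.716421127319336 (557, 27, 44, 58) [ 478.6 -171.7   46. ] [ 479.3 -170.3   46. ]
477.95587158203125 132.0294189453125 158.64437866210938 (374, 0, 202, 290) [ 501.6 -212.    46. ] [ 506.7 -213.6   46. ]
```

Call:
{"name": "step_arm", "arguments": {"increments": [[[0.0015,0,0.008,0,0,0,0.4],[0.0015,0,0.022,0,0,0,0.4],[0.0015,0,0.038,0,0,0,0.4],[0.0015,0,0.052,0,0,0,0.4],[0.0015,0,0.062,0,0,0,0.4],[0.0015,0,0.067,0,0,0,0.4],[0.0015,0,0.068,0,0,0,0.4],[0.0015,0,0.068,0,0,0,0.4]]]}}

```text
t: 19.1
eef_pos: [551.1, -288.6, 9.8]
tcp_rot: [-3.142, 0.001, 2.96]
contact_force: [0.9, 0.6, -0.7]
grip_width: 59.9
```

Call:
{"name": "step_arm", "arguments": {"increments": [[[0,0,0,0,0,0,0.2],[0,0,0,0,0,0,0],[0,0,0,0,0,0,-0.2],[0,0,0,0,0,0,-0.35],[0,0,0,0,0,0,-0.45],[0,0,0,0,0,0,-0.6],[0,0,0,0,0,0,-1],[0,0,0,0,0,0,-1]]]}}

```text
t: 20.1
eef_pos: [551.0, -288.6, 9.6]
tcp_rot: [-3.142, 0.0, 2.96]
contact_force: [-0.4, 0.2, 3.6]
grip_width: 21.1
```

Call:
{"name": "step_arm", "arguments": {"increments": [[[0,0,-0.02,0,0,0,-1],[0,0,-0.06,0,0,0,-1],[-0.002,0.02,-0.1,0,0,0,-1],[-0.006,0.06,-0.13,0,0,0,-1],[-0.01,0.11,-0.14,0,0,0,-1],[-0.014,0.165,-0.14,0,0,0,-1],[-0.019,0.22,-0.14,0,0,0,-1],[-0.023,0.27,-0.14,0,0,0,-1]]]}}

```text
t: 21.1
eef_pos: [622.4, -25.1, 150.7]
tcp_rot: [3.141, 0.001, 2.961]
contact_force: [0.4, -0.5, 0.2]
grip_width: 21.0
```

Call:
{"name": "step_arm", "arguments": {"increments": [[[-0.004,0.045,0,0,0,0,-1],[-0.007,0.08,0,0,0,0,-1],[-0.009,0.105,0,0,0,0,-1],[-0.0105,0.125,0,0,0,0,-1],[-0.0112,0.134,0,0,0,0,-1],[-0.0112,0.1359,0,0,0,0,-1],[-0.0112,0.1359,0,0,0,0,-1],[-0.0112,0.1359,0,0,0,0,-1]]]}}

```text
t: 22.1
eef_pos: [657.7, 103.3, 149.3]
tcp_rot: [-3.141, -0.0, 2.959]
contact_force: [0.0, -0.3, -0.2]
grip_width: 21.5
```

```bash
python3 - <<'E'
from h import *
c=cam('wrist','w11.png');s=st();i=c['color']
zt=s['eef_pos'][2]-9.5+46
p=proj(c,[657.4,104.3,zt]);print(p)
# cap: print brightness down the column and across the row at expected centre
u,v=int(p[0]),int(p[1])
print('col',v-40,i[v-40:v+60:2,u].max(1).tolist());print('row',u-50,i[v,u-50:u+50:2].max(1).tolist())
# carriage circle / corner check: orientation of table seen ahead
print('table px',proj(c,[657.4,104.3,56]))
E
```

```text
t 22.15
eef_pos [657.675 103.43  149.332]
tcp_rot [-3.141 -0.     2.959]
contact_force [ 0.746 -0.563 -1.23 ]
grip_width 20.947
joint_positions [ 0.465  0.885 -1.213  1.523  0.843  1.329  0.552]
[319.92458554 365.43353995]
col 325 [167, 97, 94, 97, 98, 100, 103, 105, 110, 125, 129, 128, 129, 129, 131, 129, 129, 127, 129, 126, 128, 127, 127, 127, 129, 127, 128, 128, 126, 127, 127, 128, 126, 127, 127, 107, 83, 83, 83, 82, 84, 84, 86, 103, 125, 151, 162, 163, 162, 162]
row 269 [28, 24, 27, 25, 28, 32, 28, 27, 58, 108, 127, 128, 127, 129, 129, 129, 128, 128, 126, 126, 128, 129, 129, 127, 127, 128, 128, 127, 126, 128, 126, 128, 128, 127, 126, 130, 129, 128, 128, 126, 98, 47, 23, 28, 28, 31, 21, 28, 23, 23]
table px [319.08012494 236.69199695]
```

```bash
python3 - <<'E'
from h import *
c=cam('wrist','w12.png');i=c['color'];zt=149.3-9.5+46
print('cap world',onz(c,318,368.5,zt).round(1))
for u in(291,294,344,347):print(u,'rows190+',i[190:290,u].max(1).tolist())
for v in(215,225,250):print(v,'cols270+',i[v,270:370].max(1).tolist())
E
```

```text
cap world [658.3 103.7 185.8]
291 rows190+ [232, 234, 234, 234, 234, 234, 233, 234, 234, 233, 234, 233, 233, 234, 233, 234, 234, 234, 234, 234, 233, 234, 234, 234, 233, 233, 234, 234, 233, 234, 233, 233, 234, 233, 233, 234, 233, 233, 233, 233, 233, 233, 233, 233, 229, 210, 162, 133, 165, 212, 229, 232, 232, 233, 233, 232, 232, 233, 232, 232, 232, 233, 232, 231, 228, 214, 171, 134, 124, 121, 122, 120, 122, 119, 118, 118, 119, 119, 119, 119, 120, 119, 119, 119, 119, 119, 118, 119, 120, 119, 118, 117, 116, 118, 124, 124, 127, 125, 128, 126]
294 rows190+ [232, 233, 234, 234, 234, 233, 231, 224, 209, 186, 164, 159, 171, 192, 215, 226, 232, 233, 234, 234, 234, 234, 234, 233, 234, 233, 234, 234, 233, 233, 234, 233, 233, 234, 234, 233, 233, 234, 234, 234, 234, 234, 234, 232, 229, 212, 164, 135, 167, 213, 229, 232, 234, 234, 234, 234, 233, 233, 234, 233, 233, 233, 234, 233, 232, 230, 224, 222, 223, 219, 204, 171, 139, 124, 122, 122, 121, 120, 118, 115, 112, 111, 108, 109, 116, 119, 120, 122, 120, 120, 120, 118, 114, 118, 121, 123, 121, 119, 117, 113]
344 rows190+ [232, 233, 234, 234, 233, 231
[... 1808 characters left out ...]
 234, 233, 233, 230, 220, 192, 168, 177, 213, 229, 233, 234, 233, 234, 234, 234, 234, 234, 234, 232, 225, 203, 168, 143, 131, 119, 106, 98, 96, 97, 96, 99, 103, 99, 100, 102, 98, 96, 96]
250 cols270+ [234, 232, 228, 226, 231, 233, 235, 235, 235, 234, 233, 234, 234, 234, 235, 233, 226, 219, 223, 231, 233, 232, 232, 233, 233, 234, 233, 233, 233, 232, 225, 205, 180, 185, 215, 227, 231, 231, 232, 230, 231, 230, 230, 229, 229, 227, 226, 222, 223, 230, 233, 234, 234, 233, 234, 234, 234, 233, 234, 234, 234, 232, 232, 229, 222, 203, 182, 190, 217, 228, 232, 232, 231, 233, 233, 233, 233, 232, 232, 233, 229, 220, 216, 224, 231, 234, 234, 234, 234, 234, 234, 233, 234, 233, 230, 227, 229, 232, 233, 233]
```

Call:
{"name": "step_arm", "arguments": {"increments": [[[0.001,0.0005,0.01,0,0,0,-1],[0.001,0.0005,0.028,0,0,0,-1],[0.001,0.0005,0.046,0,0,0,-1],[0.001,0.0005,0.062,0,0,0,-1],[0.001,0.0005,0.074,0,0,0,-1],[0.001,0.0005,0.08,0,0,0,-1],[0.001,0.0005,0.082,0,0,0,-1],[0.001,0.0005,0.083,0,0,0,-1]]]}}

```text
t: 23.2
eef_pos: [657.0, 105.3, 66.8]
tcp_rot: [3.141, 0.001, 2.96]
contact_force: [-0.4, 0.4, -0.8]
grip_width: 21.0
```

Call:
{"name": "step_arm", "arguments": {"increments": [[[0,0,0.0003,0,0,0,-1],[0,0,0.0006,0,0,0,-1],[0,0,0.0006,0,0,0,-1],[0,0,0.0006,0,0,0,-1],[0,0,0.0006,0,0,0,-1],[0,0,0.0006,0,0,0,-1],[0,0,0.0006,0,0,0,-1],[0,0,0.0006,0,0,0,-1]]]}}

```text
t: 24.2
eef_pos: [656.7, 105.1, 65.8]
tcp_rot: [-3.142, -0.0, 2.96]
contact_force: [0.1, 0.2, -0.2]
grip_width: 21.0
```

Call:
{"name": "step_arm", "arguments": {"increments": [[[0,0,0.0002,0,0,0,-1],[0,0,0.0004,0,0,0,-1],[0,0,0.0006,0,0,0,-1],[0,0,0.0006,0,0,0,-1],[0,0,0.0006,0,0,0,-1],[0,0,0.0006,0,0,0,-1],[0,0,0.0006,0,0,0,-1],[0,0,0.0006,0,0,0,-1]]]}}

```text
t: 25.2
eef_pos: [656.8, 105.1, 65.7]
tcp_rot: [-3.142, 0.0, 2.96]
contact_force: [-1.3, -1.1, 5.0]
grip_width: 20.8
```

Contact at 5 N, so I'll open slowly and then withdraw straight up.

Call:
{"name": "step_arm", "arguments": {"increments": [[[0,0,-0.0003,0,0,0,-0.45],[0,0,-0.0003,0,0,0,-0.35],[0,0,-0.0003,0,0,0,-0.25],[0,0,-0.0003,0,0,0,-0.1],[0,0,-0.0003,0,0,0,0.1],[0,0,-0.0003,0,0,0,0.3],[0,0,-0.0003,0,0,0,0.4],[0,0,-0.0003,0,0,0,0.4]]]}}

```text
t: 26.2
eef_pos: [656.8, 105.1, 65.5]
tcp_rot: [-3.142, 0.0, 2.96]
contact_force: [0.3, 0.2, 1.2]
grip_width: 59.7
```

Call:
{"name": "step_arm", "arguments": {"increments": [[[0,0,-0.008,0,0,0,0.4],[0,0,-0.024,0,0,0,0.4],[0,0,-0.045,0,0,0,0.4],[0,0,-0.07,0,0,0,0.4],[0,0,-0.095,0,0,0,0.4],[0,0,-0.112,0,0,0,0.4],[0,0,-0.12,0,0,0,0.4],[0,0,-0.12,0,0,0,0.4]]]}}

```text
t: 27.2
eef_pos: [656.8, 105.1, 185.8]
tcp_rot: [-3.141, 0.0, 2.96]
contact_force: [0.1, 0.3, -0.2]
grip_width: 59.9
```

```bash
python3 - <<'E'
from h import *
c=cam('wrist','w13.png');s=st();i=c['color']
q=np.array([621.458,111.272]);a=-.182;ex=np.array([np.cos(a),np.sin(a)]);ey=np.array([-ex[1],ex[0]])
T=[657.2,104.4]
print('expect table',proj(c,[*T,56]),'captop',proj(c,[*T,102]))
u,v=map(int,proj(c,[*T,102]))
m=cv2.inRange(i,(200,200,200),(255,255,255))
print('col',v-45,i[v-45:v+45:2,u].max(1).tolist());print('row',u-45,i[v,u-45:u+45:2].max(1).tolist())
for y in(-16.5,16.5):
    p=proj(c,[*(q+36.5*ex+y*ey),56]);x,r=int(p[0]),int(p[1]);print('midline pred',p,r-8,i[r-8:r+9,x].max(1).tolist())
E
```

```text
t 27.25
eef_pos [656.606 104.898 185.024]
tcp_rot [-3.141 -0.     2.96 ]
contact_force [-0.226 -0.862 -0.907]
grip_width 59.914
joint_positions [ 0.469  0.851 -1.238  1.49   0.81   1.379  0.573]
expect table [316.66457841 222.22113526] captop [316.40226741 243.15470524]
col 198 [234, 234, 229, 178, 217, 182, 149, 162, 184, 189, 194, 207, 211, 170, 149, 185, 229, 234, 234, 234, 234, 234, 233, 234, 234, 233, 234, 234, 233, 234, 223, 148, 113, 70, 52, 51, 49, 49, 49, 51, 50, 49, 50, 50, 47]
row 271 [228, 233, 224, 229, 235, 236, 233, 234, 234, 223, 232, 232, 233, 233, 232, 214, 219, 234, 233, 234, 234, 234, 234, 233, 234, 233, 233, 234, 234, 234, 234, 230, 208, 227, 233, 233, 232, 215, 227, 234, 235, 233, 234, 226, 228]
midline pred [292.80937564 222.35358587] 214 [233, 232, 233, 234, 234, 233, 229, 214, 172, 152, 192, 224, 232, 233, 233, 233, 233]
midline pred [341.37005894 222.38885522] 214 [234, 234, 233, 234, 234, 233, 230, 214, 172, 154, 191, 225, 233, 233, 234, 233, 234]
```

```bash
python3 -c "
from workcell import manip
print(manip.sign_off())"
```

```text
the job is handed in; nothing more can be done
None
```

The carriage is on the rail at the pointer, and the white-capped vial stands upright in the middle of its table. I handed the job in at about 27 s of the 72 s allowed; no verdict was reported.

- **Mounting:** I gripped the carriage across its width, turned it to the rail and fed its foot in at the flared end. No contact force showed while it went in. I slid it to the pointer, set it down on the slot floor and let go.
- **Carriage position:** After release, the middle line measured 36.5 mm along the rail and the pointer tip 36.7 mm. One reading, at the bottom of the side line, gave 37.4 mm. After I placed the vial, the middle line was still within 0.5 px of where I expected it.
- **Vial:** I lowered it onto the table until I felt about 5 N, then released it. Its cap-top centre is where an upright vial's should be, along the rail, and about 1 mm off centre across it.
- **Bystanders:** I moved clear of the weight, stopper, cap lid and look-alikes throughout, but took no final picture of them.

Two checks disagreed slightly. The wrist camera and the arm's own position differed by about 1 mm sideways when I checked the gripped carriage. The rail also showed 1–2 px offsets between cameras. By the end I had used all 12 picture views, so the final vial check was from pixel values only.

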